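# Check the folding stay of the medicine chest

## Robot

A 7-joint arm with a two-finger parallel gripper is mounted at the origin on the work surface. World frame = base frame: x ahead of the robot, y to its left, z up, the work surface at z = 0. Lengths are in m, angles in rad, forces in N, time in s.
With the tool pointing down it reaches from about 0.4 to 0.75 m from the base axis. Payload 19.5 kg.
Tool frame: the origin (TCP) lies on the centre line of the jaws, within the pads' length; the fingertips stand bot.tcp_to_tips ahead of it and the grasp point (between the pads) is the TCP (bot.tcp_to_tips is the distance from the TCP to the fingertips, in m); z points along the fingers, y is the line along which they close (so a half turn about z gives the same grasp; the last joint's range is limited). The gripper opens to 85 mm and grips with 20 to 120 N. Pads are 22 mm wide; open, the fingers measure 114 mm over their backs; the gripper's body (76 mm by 85 mm) begins 54 mm behind the grasp point. The pads swing forward as they close: fully open they stand 13 mm farther back than shut.
Start: joints at [-1.178, 0.707, -0.028, 1.485, 0.022, 0.951, -0.075], TCP at [0.242, 0.521, 0.25] pointing down, gripper open.
Joint ranges: [-2.71, 2.71], [-0.32, 2.16], [-1.57, 1.52], [0, 2.45], [-1.46, 4.6], [0, 2.02], [-2.83, 2.83]. Speed limits (rad/s): [1.89, 1.89, 2.57, 2.57, 3.01, 3.01, 3.01].

## Interface

Orientations are given as a rotation vector (axis times angle).
In Python, from plant import state, grab_frame, camera_params, finish_job, bot gives the robot as it stands.
- The arm moves only by the shell command python3 -m crank 'ROWS' [FORCE]. ROWS is JSON, a list of rows, each an object with "turn": the turn, a rotation vector about the tool's x, y, z in degrees, a list of three; "linear": the shift along the tool's x, y, z in mm, a list of three; "fingers": the closure, from -1 (fully open) to 1 (shut). A call has 1 to 20 rows; each row is the pose to reach, as a shift and turn from the pose commanded when the call began, along the tool's axes at that moment; what a row does not reach only later rows make up. A row lasts 1/10 s, in which the tool goes at most 50 mm and 8.59 degrees, less where a joint would pass 70% of its speed; a pose out of reach is approached as far as the arm can. A call with a gripper value outside its range is refused whole. The fingers move at their own pace and stop on an object; FORCE is the grip in N (left out, the last holds). Time passes only in rows, so rows that repeat a pose let the fingers close. It gives the time, the measured TCP pose, the force, the opening and the grip force at its end, in the units of the state.
- state(): the state, without advancing time (a new reading comes with each control period).
- grab_frame(name): name is "side" or "top" or "wrist"; returns the picture (480x640x3 uint8, red, green, blue); there is no depth.
- camera_params(name): a dict with "K" (3x3 intrinsics, pixels), "camera_from_world" (4x4, takes a point from world to camera coordinates). Camera axes: x right, y up, looking along -z (the intrinsics and any distortion apply to the point x, -y, -z); pixel columns grow to the right and rows downward; lengths in m; the calibration is good to about 2 mm. A picture is of the moment at which its call begins: read the wrist's pose just before it. camera_params takes no time and is no camera call; for the wrist camera it gives the pose at the moment of the call.
- finish_job(): hands the job in; it is judged then, once.
The state is a dict: "t": time; "joint_pos": joint angles; "joint_vel": joint speeds; "joint_torque": joint torques, N m; "eef_pos": TCP position; "eef_rot": TCP orientation; "force": force on the tool from outside, world axes, zero at the start; "moment": the same for the moment, N m; "opening": opening from 0.0 (shut) to 1.0 (fully open); "grasp_force": force on a finger pad.
Only numpy, scipy, OpenCV 4.12 (cv2) and the standard library are available. Lean on these libraries where they do the work, as an engineer would, in place of code of your own. Each camera call takes 0.05 s, during which the arm holds its last target. There are 200 camera calls.

## Task

Check the stay of the steel medicine chest that has a folding stay on its side: lift its lid by the pull bar until the stay locks, and let go so that the lid stands on the stay alone. Then push the stay's joint down by its release pin to break it, and let the lid sink fully shut. Leave the lid of the smaller chest without a stay shut.

Things in the scene. Friction and masses are not known exactly. Their poses are not given: they have to be found in the camera images.
- chest: The larger of two bare steel chests, fixed; 180 deep (x), 220 wide (y), 120 mm high. Origin: centre of its underside; x points to the hinge side (away from the robot), z up. Lid (8 mm, 0.7 kg) hinged on the far top edge: axis along y at x +90, z 120. Folding stay of two 88 mm links outside the +y side: lower link pivots at x -65, z 100, upper link is pinned to the lid's side edge.
- lid_bar (a point): Centre of the lid's pull bar: round dark steel, 10 mm diameter, 110 mm long along the chest's y, a leg at each end. It lies in the lid's plane, 46 mm out from its free edge (41 mm free between bar and chest front), 226 mm from the hinge axis; 124 mm over the table when shut, about 343 mm when open. Lifting takes about 4 N.
- stay_tab (a point): Release pin on the stay's middle  dark round pin, 14 mm diameter, along chest y, 4 to 60 mm off the +y wall; this point is on its axis 45 mm off the wall. Lid shut: 37 mm over the table; links in line: 150; locked: 157 (chest x +2). It circles the lower pivot (down and towards the hinge). 1 N moves it; pressed down under 20 mm it may relock, 40 is sure: the lid then sinks shut in 1-4 s.
- lid (a joint): Angle of the lid of the chest with the stay (rad): 0 shut, rising as it opens. At 1.40 the stay is straight and stops the lid hard; let go there, the stay's joint snaps past the straight line by a spring and the lid stands locked at about 1.39.
- stay: The lower link of the folding stay with the release pin; origin on the lower link's axis of turn (chest x -65, z 100), on the chest's middle plane. Use stay_tab for the pin.
- plain_lid (a joint): Angle of the lid of the other, smaller steel chest (150 x 170 x 100 mm, similar pull bar, no stay), rad: 0 shut. To be left shut.

How it is judged:
By the outcome, as a careful person would: the job done as asked, in the order asked, and still so for the second after the job is handed in, with the robot touching nothing.
It also fails if it takes over 53 s, if anything falls off the work surface, if the arm or the gripper's body presses on something with over 40 N, if the wrist force passes 120 N, or if a joint passes its speed limit or range.

## Working session

There is one attempt and no reset: what is moved stays moved. The work goes in short steps, Python scripts to look and compute and a shell command to move; the robot and the scene stay as the last step left them, time stands still between calls to the robot, and variables do not carry over. Pictures are saved under pics/ and viewed, at most 10 in all, crops included, and the job is handed in when it is done.

```bash
mkdir -p pics; ls; python3 - <<'E'
from plant import *
import cv2,numpy as np
np.set_printoptions(precision=4,suppress=True)
for n in ["top","side"]:
    cv2.imwrite(f"pics/{n}0.png",grab_frame(n)[:,:,::-1]); c=camera_params(n); print(n,c)
s=state(); print(s['t'],s['eef_pos'],s['eef_rot'],s['opening'],s['force'],bot.tcp_to_tips)
E
```

```text
pics
top {'K': array([[494.9848,   0.    , 324.4088],
       [  0.    , 494.9848, 237.5211],
       [  0.    ,   0.    ,   1.    ]]), 'camera_from_world': array([[ 0.0164, -0.9998, -0.0113,  0.0574],
       [ 0.9969,  0.0155,  0.0776, -0.5624],
       [-0.0774, -0.0126,  0.9969, -0.8601],
       [ 0.    ,  0.    ,  0.    ,  1.    ]])}
side {'K': array([[493.714 ,   0.    , 320.4812],
       [  0.    , 493.714 , 239.6705],
       [  0.    ,   0.    ,   1.    ]]), 'camera_from_world': array([[ 0.971 , -0.2382,  0.0189, -0.527 ],
       [ 0.1393,  0.6285,  0.7652, -0.2001],
       [-0.1941, -0.7404,  0.6435, -0.7478],
       [ 0.    ,  0.    ,  0.    ,  1.    ]])}
0.1 [0.2421 0.5213 0.2499] [-0.6776 -3.0674  0.0014] 0.9985846400427854 [-0.949  -0.0946  0.9598] 0.019
```

View pics/top0.png

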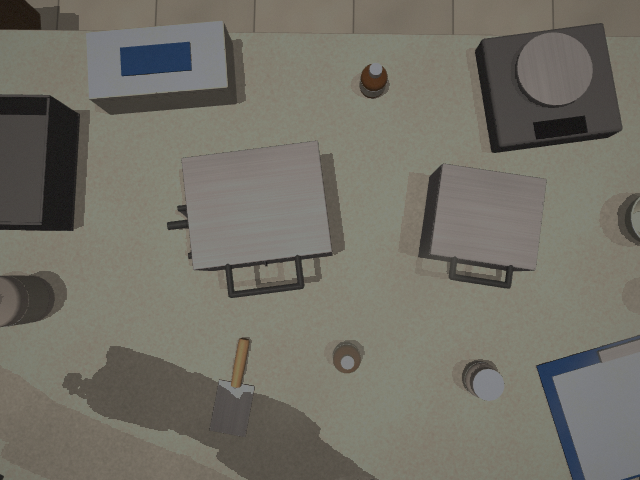

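View pics/side0.png

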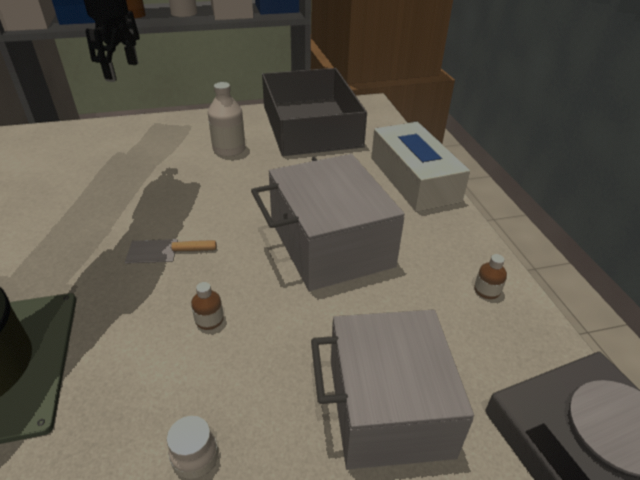

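Top view: the larger chest's lid has corners at about (182,157), (318,142), (331,255) and (193,269). Its bar runs from (230,294) to (303,288), and its pin tip is at (168,226). The smaller chest is on the right, and the side view agrees.

```bash
cat > h.py <<'E'
import numpy as np,cv2
from plant import *
from scipy.spatial.transform import Rotation as R
np.set_printoptions(precision=4,suppress=True)
def cast(n,uv,z):
    c=camera_params(n);K=np.array(c['K']);T=np.array(c['camera_from_world'])
    d=np.linalg.inv(K)@[uv[0],uv[1],1]; d=T[:3,:3].T@(d*[1,-1,-1]); o=-T[:3,:3].T@T[:3,3]
    return o+d*(z-o[2])/d[2]
def proj(n,p):
    c=camera_params(n);T=np.array(c['camera_from_world']);q=T[:3,:3]@p+T[:3,3];q=np.array(c['K'])@(q*[1,-1,-1]);return q[:2]/q[2]
E
python3 - <<'E'
from h import *
im=cv2.imread("pics/top0.png").astype(int)
# lid: greyish-pink vs yellowish table: use r-g chroma
b,g,r=im[...,0],im[...,1],im[...,2]
m=((r-g>2)&(b-g>-9)&(r>95)).astype(np.uint8)*255
m=cv2.morphologyEx(m,cv2.MORPH_OPEN,np.ones((5,5)))
cs,_=cv2.findContours(m,cv2.RETR_EXTERNAL,cv2.CHAIN_APPROX_NONE)
for c in cs:
    if 6000<cv2.contourArea(c)<30000: print(cv2.minAreaRect(c),cv2.approxPolyDP(c,8,True).reshape(-1,2).tolist())
P=[cast("top",p,.128) for p in [(182,157),(318,142),(331,255),(193,269)]]
C=np.mean(P,0);print(P,C)
for i in range(4):print(np.linalg.norm(P[i]-P[i-1]))
ex=(P[0]+P[1]-P[2]-P[3]);yaw=np.arctan2(ex[1],ex[0]);ey=P[0]+P[3]-P[1]-P[2];print(np.degrees(yaw),np.degrees(np.arctan2(-ey[0],ey[1])))
A,B=cast("top",(230,294),.124),cast("top",(303,288),.124);print("bar",A,B,(A+B)/2,np.linalg.norm(A-B))
print("pin",cast("top",(168,226),.037),cast("top",(187,224.5),.037))
E
```

```text
((488.73992919921875, 216.32000732421875), (106.49029541015625, 92.34814453125), 8.130102157592773) [[443, 164], [431, 253], [535, 269], [545, 179]]
((252.6411895751953, 180.27365112304688), (64.04878997802734, 138.85777282714844), 82.14668273925781) [[317, 141], [182, 158], [194, 220], [228, 215], [221, 193], [252, 185], [211, 187], [241, 180], [317, 191]]
[array([0.6783, 0.2941, 0.128 ]), array([0.7055, 0.0778, 0.128 ]), array([0.5259, 0.0543, 0.128 ]), array([0.5006, 0.2699, 0.128 ])] [0.6026 0.174  0.128 ]
0.17938919564676456
0.21801536708388422
0.18114016271692984
0.21707518687034022
7.5932018486703 6.93925870300958
bar [0.4625 0.2115 0.124 ] [0.4738 0.0973 0.124 ] [0.4681 0.1544 0.124 ] 0.11470752950994967
pin [0.5763 0.3421 0.037 ] [0.5795 0.3086 0.037 ]
```

```bash
python3 - <<'E'
import cv2
im=cv2.imread("pics/top0.png")[130:310,150:345]
cv2.imwrite("pics/c1.png",cv2.resize(im,(780,720)[:1]+(600,) if 0 else (650,600),interpolation=cv2.INTER_CUBIC))
E
```

```text
(no output)
```

View pics/c1.png

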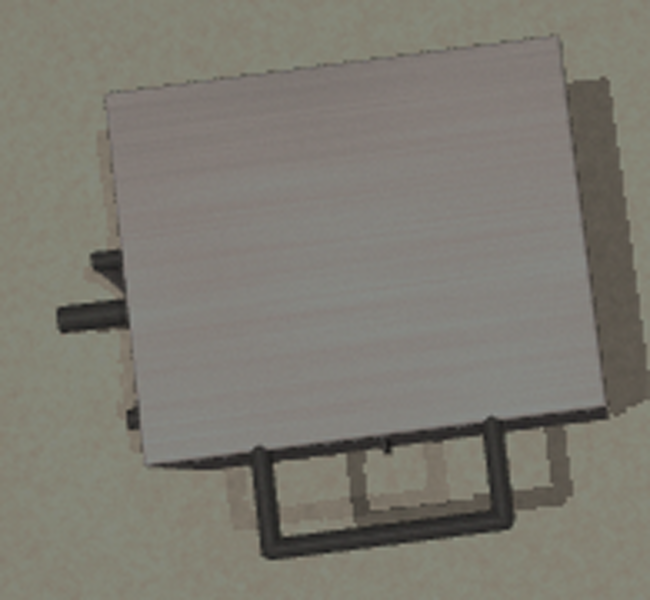

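The crop confirms the geometry. The bar is at about (0.468, 0.156, 0.124), the yaw is about 7°, and the sizes match to 2 mm. The pin sits on the +y side. Next I compute the approach.

```bash
cat >> h.py <<'E'
yaw=np.radians(7.0);C0=np.array([.6026,.174,0])
Rz=R.from_euler('z',yaw)
def W(x,y,z): return C0+Rz.apply([x,y,z])   # chest -> world
RT=R.from_matrix(np.column_stack([Rz.apply([0,1,0]),Rz.apply([1,0,0]),[0,0,-1]]))
def go(p,Rt=RT):
    s=state();R0=R.from_rotvec(s['eef_rot']);
    print("lin",np.round(R0.inv().apply(p-np.array(s['eef_pos']))*1e3,1),"turn",np.round(np.degrees((R0.inv()*Rt).as_rotvec()),2))
def rep():
    s=state();print(s['t'],"chest mm",np.round(Rz.inv().apply(np.array(s['eef_pos'])-C0)*1e3,1),"F",Rz.inv().apply(s['force']),s['opening'],s['grasp_force'],s['joint_pos'])
E
python3 - <<'E'
from h import *
print(W(-.136,0,.124),cast("top",(10,300),.15)); go(W(-.136,0,.22)); rep()
E
```

```text
[0.4676 0.1574 0.124 ] [0.4488 0.5409 0.15  ]
lin [-357.8 -235.    30.1] turn [-0.05  0.03 58.09]
0.1 chest mm [-315.5  388.7  249.9] F [-0.9535  0.0218  0.9598] 0.9985846400427854 0.0 [-1.1777  0.707  -0.0276  1.4849  0.022   0.9509 -0.0755]
```

```bash
python3 -m crank '[{"turn":[0,0,58],"linear":[-358,-235,30],"fingers":0.15},{"turn":[0,0,58],"linear":[-358,-235,30],"fingers":0.15},{"turn":[0,0,58],"linear":[-358,-235,30],"fingers":0.15},{"turn":[0,0,58],"linear":[-358,-235,30],"fingers":0.15},{"turn":[0,0,58],"linear":[-358,-235,30],"fingers":0.15},{"turn":[0,0,58],"linear":[-358,-235,30],"fingers":0.15},{"turn":[0,0,58],"linear":[-358,-235,30],"fingers":0.15},{"turn":[0,0,58],"linear":[-358,-235,30],"fingers":0.15},{"turn":[0,0,58],"linear":[-358,-235,30],"fingers":0.15},{"turn":[0,0,58],"linear":[-358,-235,30],"fingers":0.15},{"turn":[0,0,58],"linear":[-358,-235,30],"fingers":0.15},{"turn":[0,0,58],"linear":[-358,-235,30],"fingers":0.15},{"turn":[0,0,58],"linear":[-358,-235,30],"fingers":0.15},{"turn":[0,0,58],"linear":[-358,-235,30],"fingers":0.15}]' 30
python3 - <<'E'
from h import *
rep(); go(W(-.136,0,.124))
cv2.imwrite("pics/w1.png",grab_frame("wrist")[:,:,::-1])
E
```

```text
t: 1.5
eef_pos: [0.4676, 0.1582, 0.2203]
eef_rot: [-2.078, -2.356, -0.0]
force: [-0.4, -0.2, -0.5]
opening: 0.423
grasp_force: 0.0
1.5 chest mm [-135.9    0.8  220.3] F [-0.4628 -0.1125 -0.5072] 0.42318411717065796 0.0 [-0.4914  0.64    0.1773  1.8207 -0.1653  0.6953 -0.0964]
lin [-0.8 -0.1 96.3] turn [-0.   -0.    0.16]
```

View pics/w1.png

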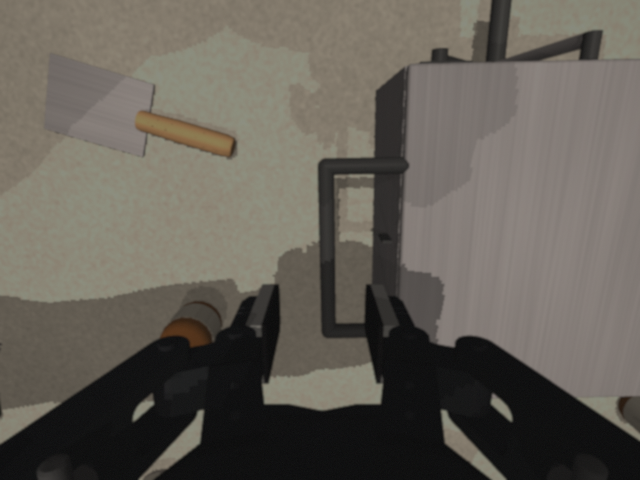

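The wrist view shows the bar vertical at column 327, rows 160–333, lying between the fingers (columns 278 and 367). I check its position through the calibration, then descend.

```bash
python3 - <<'E'
from h import *
for uv in [(326,165),(328,330),(327,247)]: print(np.round(Rz.inv().apply(cast("wrist",uv,.124)-C0)*1e3,1))
# pin (vertical dark bar at top) and lid near edge at z .128
for uv,z in [((407,63),.128),((499,30),.037),((404,300),.128)]: print(np.round(Rz.inv().apply(cast("wrist",uv,z)-C0)*1e3,1))
E
python3 -m crank '[{"turn":[0,0,0],"linear":[0,0,48],"fingers":0.15},{"turn":[0,0,0],"linear":[0,0,96],"fingers":0.15},{"turn":[0,0,0],"linear":[0,0,96],"fingers":0.15}]'
```

```text
[-133.    52.8  124. ]
[-131.   -57.7  124. ]
[-132.1    1.5  124. ]
[-89.2 107.9 128. ]
[ -1.5 146.7  37. ]
[-81.7 -33.3 128. ]
t: 1.85
eef_pos: [0.4658, 0.1571, 0.1204]
eef_rot: [-2.077, -2.352, 0.01]
force: [-0.8, 0.9, 1.7]
opening: 0.426
grasp_force: 0.0
```

```bash
python3 -m crank '[{"turn":[0,0,0],"linear":[0,3,0],"fingers":0.15},{"turn":[0,0,0],"linear":[0,3,0],"fingers":1},{"turn":[0,0,0],"linear":[0,3,0],"fingers":1},{"turn":[0,0,0],"linear":[0,3,0],"fingers":1},{"turn":[0,0,0],"linear":[0,3,0],"fingers":1},{"turn":[0,0,0],"linear":[0,3,0],"fingers":1}]' 25
python3 -c "
from h import *
rep()"
```

```text
t: 2.45
eef_pos: [0.4708, 0.1581, 0.1262]
eef_rot: [2.079, 2.355, 0.002]
force: [-6.0, -0.1, 16.2]
opening: 0.105
grasp_force: 24.9
2.45 chest mm [-132.8    0.3  126.2] F [-5.9816  0.6021 16.24  ] 0.10463128417015556 24.874530136585236 [-0.4549  0.7995  0.1213  1.9084 -0.2041  0.4442 -0.0615]
```

Gripped: the 8.9 mm opening matches the bar. Now I lift along the hinge arc to 1.2 rad.

```bash
python3 -m crank '[{"turn":[0,0,0],"linear":[0,1.5,-22.6],"fingers":1},{"turn":[0,0,0],"linear":[0,5.3,-44.8],"fingers":1},{"turn":[0,0,0],"linear":[0,11.3,-66.6],"fingers":1},{"turn":[0,0,0],"linear":[0,19.4,-87.7],"fingers":1},{"turn":[0,0,0],"linear":[0,29.6,-108],"fingers":1},{"turn":[0,0,0],"linear":[0,41.8,-127],"fingers":1},{"turn":[0,0,0],"linear":[0,55.7,-145],"fingers":1},{"turn":[0,0,0],"linear":[0,71.4,-161],"fingers":1},{"turn":[0,0,0],"linear":[0,88.6,-175.5],"fingers":1},{"turn":[0,0,0],"linear":[0,107.3,-188.4],"fingers":1},{"turn":[0,0,0],"linear":[0,127,-199],"fingers":1},{"turn":[0,0,0],"linear":[0,148,-208],"fingers":1},{"turn":[0,0,0],"linear":[0,148,-208],"fingers":1},{"turn":[0,0,0],"linear":[0,148,-208],"fingers":1}]'
python3 - <<'E'
from h import *
rep(); cv2.imwrite("pics/s2.png",grab_frame("side")[:,:,::-1])
E
```

```text
t: 3.85
eef_pos: [0.6172, 0.1785, 0.3359]
eef_rot: [-2.076, -2.356, -0.009]
force: [-10.8, 10.1, 22.0]
opening: 0.105
grasp_force: 27.8
3.85 chest mm [ 15.    2.7 335.9] F [-9.5436 11.3027 21.99  ] 0.10476385029154416 27.778078615665436 [-0.4101  0.7667  0.2082  1.0443 -0.1518  1.3399 -0.0986]
```

View pics/s2.png

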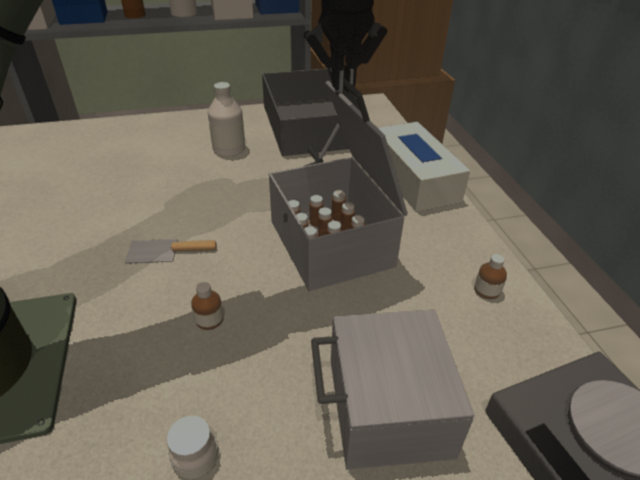

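The lid stands at about 1.2 rad with the bar held. I ease the radial load by about 2.5 mm and continue slowly to the stop.

```bash
python3 -m crank '[{"turn":[0,0,0],"linear":[2,11,-5],"fingers":1},{"turn":[0,0,0],"linear":[2,21.5,-9],"fingers":1},{"turn":[0,0,0],"linear":[2,32,-12],"fingers":1},{"turn":[0,0,0],"linear":[2,38,-13.5],"fingers":1},{"turn":[0,0,0],"linear":[2,38,-13.5],"fingers":1}]'
python3 -c "
from h import *
rep()"
```

```text
t: 4.4
eef_pos: [0.655, 0.1841, 0.3472]
eef_rot: [-2.078, -2.355, -0.003]
force: [-1.5, 6.4, -2.8]
opening: 0.102
grasp_force: 25.4
4.4 chest mm [ 53.2   3.6 347.2] F [-0.7434  6.5431 -2.8258] 0.10164368641163617 25.366134345531464 [-0.3832  0.8546  0.2089  0.8007 -0.1593  1.497  -0.1082]
```

```bash
python3 -m crank '[{"turn":[0,0,0],"linear":[1,2,0],"fingers":1},{"turn":[0,0,0],"linear":[1,4,0],"fingers":1},{"turn":[0,0,0],"linear":[1,6,0],"fingers":1},{"turn":[0,0,0],"linear":[1,6,0],"fingers":1}]'
python3 -c "
from h import *
rep()"
```

```text
t: 4.8
eef_pos: [0.661, 0.1849, 0.3478]
eef_rot: [2.079, 2.354, 0.003]
force: [-3.9, 1.7, 10.1]
opening: 0.104
grasp_force: 26.8
4.8 chest mm [ 59.3   3.7 347.8] F [-3.7099  2.1815 10.0587] 0.10394903477058726 26.82776838541031 [-0.3794  0.87    0.2095  0.7622 -0.1602  1.5187 -0.111 ]
```

```bash
python3 -m crank '[{"turn":[0,0,0],"linear":[0,1.5,0],"fingers":1},{"turn":[0,0,0],"linear":[0,3,0],"fingers":1},{"turn":[0,0,0],"linear":[0,3,0],"fingers":1}]'
python3 -c "
from h import *
rep()"
```

```text
t: 5.1
eef_pos: [0.6631, 0.1852, 0.3481]
eef_rot: [-2.079, -2.355, -0.001]
force: [-13.9, 0.4, 16.2]
opening: 0.106
grasp_force: 27.4
5.1 chest mm [ 61.5   3.8 348.1] F [-13.7504   2.0483  16.164 ] 0.1060092691080304 27.415682673454285 [-0.3772  0.8775  0.2092  0.7432 -0.1613  1.532  -0.1118]
```

```bash
python3 -m crank '[{"turn":[0,0,0],"linear":[0,1.5,0],"fingers":1},{"turn":[0,0,0],"linear":[0,3,0],"fingers":1},{"turn":[0,0,0],"linear":[0,3,0],"fingers":1}]'
python3 - <<'E'
from h import *
rep(); cv2.imwrite("pics/t3.png",grab_frame("top")[:,:,::-1])
E
```

```text
t: 5.4
eef_pos: [0.6653, 0.1856, 0.3483]
eef_rot: [-2.078, -2.354, 0.001]
force: [-24.5, -1.3, 21.6]
opening: 0.106
grasp_force: 28.3
5.4 chest mm [ 63.6   3.8 348.3] F [-24.4384   1.7066  21.6252] 0.10557396089428187 28.290368914604187 [-0.3748  0.8854  0.2089  0.7235 -0.1624  1.5457 -0.1127]
```

View pics/t3.png

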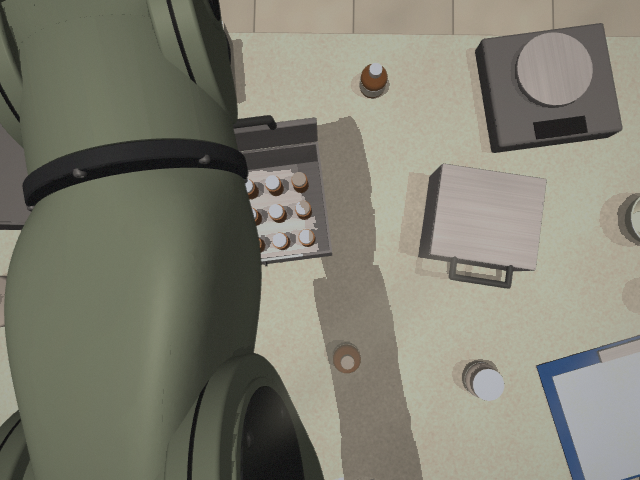

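The resisting force is now 24 N and rising, so the lid is on its hard stop. The arm hides the stay in this view. I ease the force off, release, wait, and rise clear.

```bash
python3 -m crank '[{"turn":[0,0,0],"linear":[0,-3.5,0],"fingers":1},{"turn":[0,0,0],"linear":[0,-4,0],"fingers":-0.2},{"turn":[0,0,0],"linear":[0,-4,0],"fingers":-0.2},{"turn":[0,0,0],"linear":[0,-4,0],"fingers":-0.2},{"turn":[0,0,0],"linear":[0,-4,0],"fingers":-0.2},{"turn":[0,0,0],"linear":[0,-4,0],"fingers":-0.2},{"turn":[0,0,0],"linear":[0,-4,-20],"fingers":-0.2},{"turn":[0,0,0],"linear":[0,-4,-50],"fingers":-0.2},{"turn":[0,0,0],"linear":[0,-4,-80],"fingers":-0.2},{"turn":[0,0,0],"linear":[0,-4,-100],"fingers":-0.2},{"turn":[0,0,0],"linear":[0,-4,-100],"fingers":-0.2}]'
python3 - <<'E'
from h import *
rep(); cv2.imwrite("pics/s4.png",grab_frame("side")[:,:,::-1])
go(W(.002,.160,.30))
E
```

```text
t: 6.55
eef_pos: [0.6636, 0.1847, 0.4476]
eef_rot: [2.078, 2.353, 0.005]
force: [0.1, 0.2, -0.8]
opening: 0.598
grasp_force: 0.0
6.55 chest mm [ 61.8   3.2 447.6] F [ 0.1396  0.2226 -0.7558] 0.5979210938916508 0.0 [-0.3345  0.9551  0.2114  0.1925 -0.1886  1.9939 -0.1663]
lin [156.9 -59.8 145.8] turn [0.08 0.01 0.08]
```

View pics/s4.png

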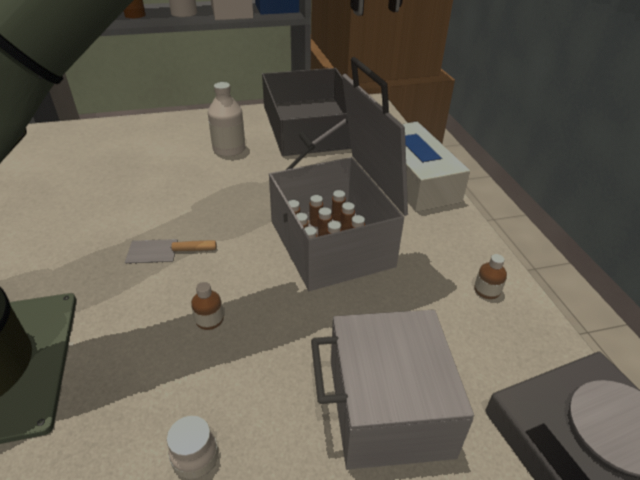

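The lid stands on the stay alone, with the links in line from (290,165) to (345,122), and the gripper is clear. I move above the pin with the fingers shut.

```bash
python3 -m crank '[{"turn":[0,0,0],"linear":[40,-40,20],"fingers":1},{"turn":[0,0,0],"linear":[80,-60,20],"fingers":1},{"turn":[0,0,0],"linear":[120,-60,20],"fingers":1},{"turn":[0,0,0],"linear":[159,-60,30],"fingers":1},{"turn":[0,0,0],"linear":[159,-60,80],"fingers":1},{"turn":[0,0,0],"linear":[159,-60,130],"fingers":1},{"turn":[0,0,0],"linear":[159,-60,180],"fingers":1},{"turn":[0,0,0],"linear":[159,-60,200],"fingers":1},{"turn":[0,0,0],"linear":[159,-60,200],"fingers":1},{"turn":[0,0,0],"linear":[159,-60,200],"fingers":1}]'
python3 - <<'E'
from h import *
rep(); cv2.imwrite("pics/w5.png",grab_frame("wrist")[:,:,::-1])
print([proj("wrist",W(.002,y,.157)).round() for y in (.114,.155,.170)])
E
```

```text
t: 7.6
eef_pos: [0.5838, 0.3351, 0.2466]
eef_rot: [2.08, 2.354, -0.0]
force: [0.2, 0.6, 0.4]
opening: 0.0
grasp_force: 0.0
7.6 chest mm [  0.9 162.1 246.6] F [0.3024 0.5683 0.397 ] 0.0002515227519959038 0.0 [-0.6493  0.8943  0.2162  1.0682 -0.1804  1.1961 -0.3223]
[array([322., 321.]), array([322., 262.]), array([322., 239.])]
```

View pics/w5.png

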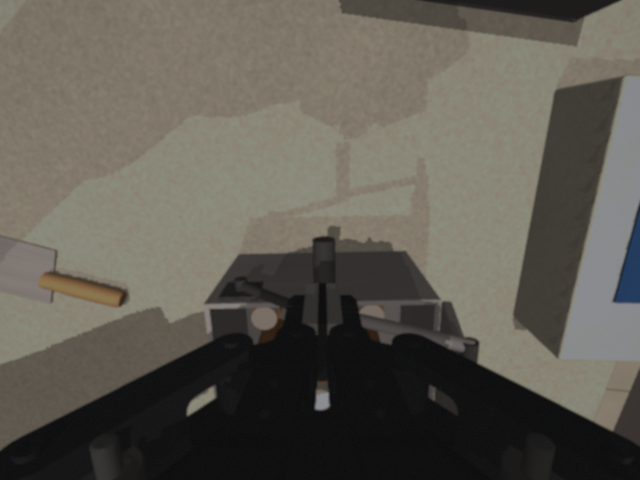

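The pin shows at column 323 with its tip at row 238, against a projection of (322,239), so the match is good. Now I descend and press along the pin's arc.

```bash
python3 -m crank '[{"turn":[0,0,0],"linear":[3,1,40],"fingers":1},{"turn":[0,0,0],"linear":[3,1,60],"fingers":1},{"turn":[0,0,0],"linear":[3,3,67],"fingers":1},{"turn":[0,0,0],"linear":[3,8,73],"fingers":1},{"turn":[0,0,0],"linear":[3,12,80],"fingers":1},{"turn":[0,0,0],"linear":[3,15,87],"fingers":1},{"turn":[0,0,0],"linear":[3,18,94],"fingers":1},{"turn":[0,0,0],"linear":[3,20,101],"fingers":1},{"turn":[0,0,0],"linear":[3,21,108],"fingers":1},{"turn":[0,0,0],"linear":[3,21.5,115],"fingers":1},{"turn":[0,0,0],"linear":[3,21.5,115],"fingers":1}]'
python3 - <<'E'
from h import *
rep(); cv2.imwrite("pics/s6.png",grab_frame("side")[:,:,::-1])
E
```

```text
t: 8.75
eef_pos: [0.6041, 0.3406, 0.1294]
eef_rot: [-2.079, -2.354, 0.004]
force: [-0.6, -0.1, -0.6]
opening: 0.001
grasp_force: 0.0
8.75 chest mm [ 21.8 165.1 129.4] F [-0.6456  0.0099 -0.6343] 0.0008074802055980034 0.0 [-0.6305  1.051   0.1928  1.1042 -0.1984  1.006  -0.3025]
```

View pics/s6.png

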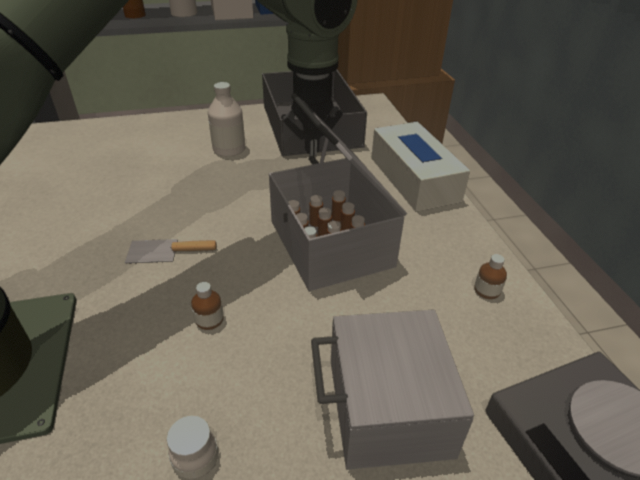

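The stay is broken and the lid is already sinking: it is seen edge-on from (310,105) to (400,210). I retreat sideways and up, then wait.

```bash
python3 -m crank '[{"turn":[0,0,0],"linear":[25,0,0],"fingers":1},{"turn":[0,0,0],"linear":[60,0,-10],"fingers":1},{"turn":[0,0,0],"linear":[80,0,-50],"fingers":1},{"turn":[0,0,0],"linear":[80,0,-100],"fingers":1},{"turn":[0,-0,0],"linear":[80,-40,-140],"fingers":1},{"turn":[0,0,0],"linear":[80,-90,-140],"fingers":1},{"turn":[0,0,0],"linear":[80,-140,-140],"fingers":1},{"turn":[0,0,0],"linear":[80,-190,-140],"fingers":1},{"turn":[0,0,0],"linear":[80,-190,-140],"fingers":1},{"turn":[0,0,0],"linear":[80,-190,-140],"fingers":1},{"turn":[0,0,0],"linear":[80,-190,-140],"fingers":1},{"turn":[0,0,0],"linear":[80,-190,-140],"fingers":1},{"turn":[0,0,0],"linear":[80,-190,-140],"fingers":1},{"turn":[0,0,0],"linear":[80,-190,-140],"fingers":1},{"turn":[0,0,0],"linear":[80,-190,-140],"fingers":1},{"turn":[0,0,0],"linear":[80,-190,-140],"fingers":1},{"turn":[0,0,0],"linear":[80,-190,-140],"fingers":1},{"turn":[0,0,0],"linear":[80,-190,-140],"fingers":1},{"turn":[0,0,0],"linear":[80,-190,-140],"fingers":1},{"turn":[0,0,0],"linear":[80,-190,-140],"fingers":1}]'
python3 -m crank '[{"turn":[0,0,0],"linear":[0,0,0],"fingers":1},{"turn":[0,0,0],"linear":[0,0,0],"fingers":1},{"turn":[0,0,0],"linear":[0,0,0],"fingers":1},{"turn":[0,0,0],"linear":[0,0,0],"fingers":1},{"turn":[0,0,0],"linear":[0,0,0],"fingers":1},{"turn":[0,0,0],"linear":[0,0,0],"fingers":1},{"turn":[0,0,0],"linear":[0,0,0],"fingers":1},{"turn":[0,0,0],"linear":[0,0,0],"fingers":1},{"turn":[0,0,0],"linear":[0,0,0],"fingers":1},{"turn":[0,0,0],"linear":[0,0,0],"fingers":1},{"turn":[0,0,0],"linear":[0,0,0],"fingers":1},{"turn":[0,0,0],"linear":[0,0,0],"fingers":1},{"turn":[0,0,0],"linear":[0,0,0],"fingers":1},{"turn":[0,0,0],"linear":[0,0,0],"fingers":1},{"turn":[0,0,0],"linear":[0,0,0],"fingers":1},{"turn":[0,0,0],"linear":[0,0,0],"fingers":1},{"turn":[0,0,0],"linear":[0,0,0],"fingers":1},{"turn":[0,0,0],"linear":[0,0,0],"fingers":1}]'
python3 - <<'E'
from h import *
rep(); a=grab_frame("side")[:,:,::-1]; cv2.imwrite("pics/s7.png",a)
o=cv2.imread("pics/side0.png"); 
print(np.abs(a.astype(int)-o)[150:290,240:410].mean(), np.abs(a.astype(int)-o)[300:470,300:480].mean())
E
```

```text
t: 10.8
eef_pos: [0.4064, 0.3968, 0.2708]
eef_rot: [2.08, 2.355, -0.0]
force: [0.4, -0.1, -0.6]
opening: -0.003
grasp_force: 0.0
t: 12.6
eef_pos: [0.4064, 0.3968, 0.2708]
eef_rot: [2.08, 2.355, -0.0]
force: [-0.1, 0.2, 0.4]
opening: 0.004
grasp_force: 0.0
12.6 chest mm [-167.6  245.   270.8] F [-0.1223  0.1833  0.4434] 0.003657850090428404 0.0 [-0.9544  0.6873  0.2482  1.4838 -0.187   0.994  -0.5344]
3.6430252100840335 1.290185185185185
```

View pics/s7.png

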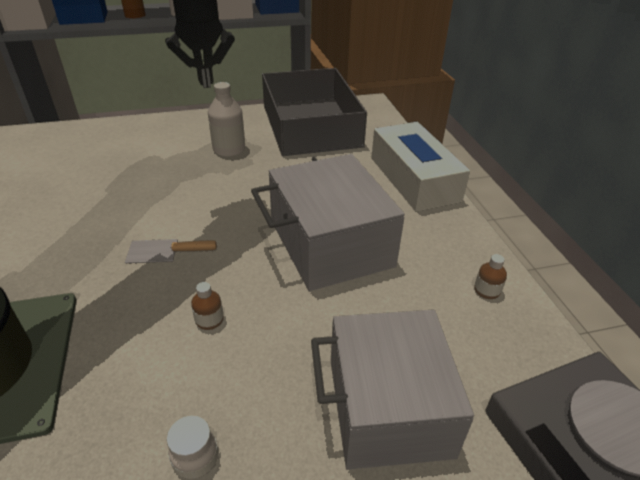

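The lid is fully shut: its corners and bar (252,187)–(270,222) are as at the start. The smaller chest is unchanged and the robot is clear.

```bash
python3 -c "
from plant import *
print(finish_job())"
```

```text
the job is handed in; nothing more can be done
None
```

The job is handed in at about 12.6 s: the lid was lifted to its stop and stood on the stay alone, the stay was broken by its pin, the lid sank fully shut, and the smaller chest's lid stayed shut throughout.

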